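# Shut the sliding guard and press a jar lid home

### The job

Press the orange release tab of the lid press down and, keeping it pressed, slide the clear guard along its rails until it is fully home in front of the jar, then let the tab spring back up. Only then pull the press lever down to its stop so that the jar's lid is pushed fully home, and ease the lever slowly all the way back up, never letting it fly back. Leave the guard shut and do not knock over the white bottle or the beaker.

Things in the scene. Friction and masses are not known exactly. Their poses are not given: they have to be found in the camera images.
- press: Hand lid press fixed to the bench, grey, aluminium rails. Bed 130 x 360 mm. Origin: on the bench top, midway between the rails. +y runs along the rails from tab to jar; -x is its front (robot side). Jar at x +12, y +110 mm; column and head, 202 mm high, at x -12 to +89, y +88 to +132 mm. Rails 46 mm high, 34 to 57 mm either side of the middle line.
- tab_top (a point): Centre of the upper face of the orange release tab on the guard's tail; 46 mm above the bench with the tab at 0; moves with tab and guard. The pad is 50 mm across the rails, 44 mm along them between two cross ridges 5 mm high and 6 mm thick (centred 25 mm before and behind this point): a closed fingertip on the pad can push against a ridge.
- tab (a joint): Release tab, sliding straight down, m: 0 up, 0.008 fully down. Spring: 7 N to begin, 10 N at the bottom. While up, its teeth catch in racks (10 mm pitch) under the rails and lock the guard; pressed 0.0035 or more (best 0.006) they pass. Let up between two notches it rests about 0.0035 down, as it may at the start; at home it springs fully up.
- guard (a joint): Guard (grey carriage with the tab, and an upright clear screen 80 mm wide, 122 mm high, 160 mm further along than the tab): travel along the press's +y, m. 0 fully open, 0.09 fully home against its stop, the screen in front of the jar. The tab can spring fully up from 0.086 on. Starts between 0 and 0.03. Slides with 1 to 2 N, tab down.
- lever_grip (a point): Centre of the black rubber cross grip of the lever: round bar 22 mm thick, 80 mm long, lying along the press's y, carried by two steel arms. It moves with the lever. It can be pushed down from above.
- lever_pivot (a point): Point on the lever's hinge axis (parallel to the press's y), 182 mm above the bench, fixed to the press. The grip's centre runs round it on a 125 mm circle: at lever value q it lies 0.125*cos(0.6-q) m in front of (press -x) and 0.125*sin(0.6-q) m above the pivot.
- lever (a joint): Lever angle in rad: 0 up at rest, 0.95 fully down at its stop. Sprung to return: about 4.5 N at the grip to begin, 12 N near the bottom plus some 2 N while the lid is driven. It flies back if let go. It drives the ram that pushes the lid.
- jar_lid (a joint): White push-on lid, 36 mm across, of the amber jar: m pushed down, 0 standing proud, 0.005 fully home. The ram reaches it in the last part of the lever's stroke; it stays where it is pushed.
- hdpe_bottle: White plastic bottle, 48 mm across, 107 mm high, loose, standing on the bench; origin under its centre. Leave it alone.
- beaker_100: Small glass beaker, 56 mm across, 70 mm high, loose, standing on the bench; origin under its centre. Leave it alone.

How it is judged:
On the way, in this order (a step that is already met when the one before it is completed fails the run):
1. the guard slides (5 mm/s or more) towards home with its tab held down (by more than 3 mm) (value of joint tab above 0.003 m and value of joint guard above 0.033 m and velocity of joint guard above 0.005 m/s), for 0.2 s.
2. the guard is home (within 4 mm) and the tab has sprung back up (within 1.5 mm) (value of joint guard above 0.086 m and value of joint tab below 0.0015 m), for 0.2 s.
3. the lever is pulled down to within 0.08 rad of its stop and the lid is home (within 1 mm), the guard still shut (value of joint lever above 0.87 rad and value of joint jar_lid above 0.004 m and value of joint guard above 0.085 m), for 0.1 s.
At the end, for the whole second after the job is handed in: The lever is back up (within 0.05 rad of rest), the lid is home (within 1 mm), the guard is home (within 5 mm) with its tab up (within 1.5 mm), and the white bottle and the beaker stand upright (within 0.2 rad) (value of joint lever below 0.05 rad and value of joint jar_lid above 0.004 m and value of joint guard above 0.085 m and value of joint tab below 0.0015 m and angle between each of hdpe_bottle, beaker_100's own z axis and vertical below 0.2 rad); the robot touches nothing.
It fails at once if the lever flies back (returns faster than 1.5 rad/s) (velocity of joint lever below -1.5 rad/s).
It fails at once if the lever is pulled (over 0.15 rad) before the guard is home (within 6 mm) (value of joint lever above 0.15 rad and value of joint guard below 0.084 m).
It fails at once if the white bottle or the beaker is knocked over (0.5 rad) (angle between any of hdpe_bottle, beaker_100's own z axis and vertical above 0.5 rad).
It also fails if it takes over 72 s, if anything falls off the work surface, if the arm or the gripper's body presses on something with over 40 N, if the wrist force passes 120 N, or if a joint passes its speed limit or range.

### The arm

A 7-joint arm with a two-finger parallel gripper is mounted at the origin on a cart in front of the work surface, level with it; the furniture and walls round the work are solid. World frame = base frame: x ahead of the robot, y to its left, z up, the work surface at z = 0. Lengths are in m, angles in rad, forces in N, time in s.
With the tool pointing down it reaches from about 0.35 to 0.775 m from the base axis. Payload 3.1 kg.
Tool frame: the origin (TCP) lies midway between the tips of the shut fingers; the grasp point (between the pads) lies 19 mm behind it; z points along the fingers, y is the direction in which the jaws open and shut (so a half turn about z gives the same grasp; the last joint's range is limited). The gripper opens to 85 mm and grips with 20 to 120 N. Pads are 22 mm wide; open, the fingers measure 114 mm over their backs; the gripper's body (76 mm by 85 mm) begins 54 mm behind the grasp point. The pads swing forward as they close: fully open they stand 13 mm farther back than shut.
Start: joints at [1.09, 0.311, 0.014, 1.512, -0.004, 1.319, -0.027], TCP at [0.234, -0.498, 0.231] pointing down, gripper open.
Joint ranges: [-2.7, 2.7], [-0.3, 1.91], [-1.27, 1.3], [0.12, 2.57], [-1.44, 4.58], [0.2, 2.03], [-3.05, 3.05]. Speed limits (rad/s): [2.79, 2.79, 3.14, 3.14, 3.14, 3.14, 3.14].

### API

Orientations are given as a unit quaternion [x, y, z, w].
In Python, from cell import bot gives the robot as it stands.
- The arm moves only by the tool drive_tool, never from a script. Its arguments are lists of equal length, an entry for each row: "jaw": the finger opening in mm, from 0 to 85.4; "xyz": the shift along the tool's x, y, z in mm, a list of three; "turn": the turn about the tool's z in rad. In form: {"jaw": [jaw, ...], "xyz": [[dx, dy, dz], ...], "turn": [turn, ...]}. A call has 1 to 8 rows; each row shifts and turns the commanded pose from where the row before left it, along the tool's axes as they then stand; what a row does not reach is not made up. A row lasts 1/8 s, in which the tool goes at most 62.5 mm and 10.7 degrees, less where a joint would pass 70% of its speed; a pose out of reach is approached as far as the arm can. A call with a gripper value outside its range is refused whole. The fingers move at their own pace and stop on an object; "squeeze" is the grip in N (left out, the last holds). Time passes only in rows, so rows that do not move let the fingers close. It gives the time, the measured TCP pose, the force and the opening at its end, in the units of the state.
- bot.observe(): the state, without advancing time (a new reading comes with each control period).
- bot.snapshot(name): name is "scene" or "side" or "wrist"; returns a dict with "image" (420x560x3 uint8, red, green, blue), "K" (3x3 intrinsics, pixels), "world_from_camera" (4x4, takes a point from camera to world coordinates). Camera axes: x right, y down, z forward; pixel columns grow to the right and rows downward; lengths in m; the calibration is good to about 2 mm. A picture is of the moment at which its call begins. There is no depth.
- bot.sign_off(): hands the job in, once; it reports no verdict.
The state is a dict: "t": time; "q": joint angles; "dq": joint speeds; "tau": joint torques, N m; "eef_pos": TCP position; "tool_rot": TCP orientation; "force": force on the tool from outside, world axes, zero at the start; "torque": the same for the moment, N m; "width": finger opening in m.
Only numpy, scipy, OpenCV 4.12 (cv2) and the standard library are available. Lean on these libraries where they do the work, as an engineer would, in place of code of your own. Each camera call takes 0.05 s, during which the arm holds its last target.

## Working session

There is one attempt and no reset: what is moved stays moved. The work goes in short steps, Python scripts to look and compute and a tool call to move; the robot and the scene stay as the last step left them, time stands still between calls to the robot, and variables do not carry over. Pictures are saved under pics/ and viewed, and the job is handed in when it is done.

Besides the shell and the picture viewer there is one more tool, called after "Request:" as name([rows], argument=value, ...), one row to a line, values as JSON. drive_tool: Moves the arm, as the interface text tells. Its arguments: {"type":"object","properties":{"jaw":{"type":"array","items":{"type":"number"}},"xyz":{"type":"array","items":{"type":"array","items":{"type":"number"}}},"turn":{"type":"array","items":{"type":"number"}},"squeeze":{"type":"number"}},"required":["jaw","xyz","turn"]}

```bash
ls; mkdir -p pics
cat > h.py <<'E'
from cell import bot
import numpy as np, cv2
def snap(n,f):
    s=bot.snapshot(n); cv2.imwrite('pics/'+f,cv2.cvtColor(s['image'],cv2.COLOR_RGB2BGR)); 
    np.savez('pics/'+f[:-4]+'.npz',**s); return s
def ray(s,u,v):
    T=np.array(s['world_from_camera']);d=T[:3,:3]@np.linalg.solve(np.array(s['K']),[u,v,1.]);return T[:3,3],d/np.linalg.norm(d)
def plane(s,u,v,z):
    o,d=ray(s,u,v);return o+d*(z-o[2])/d[2]
def tri(s1,p1,s2,p2):
    o1,d1=ray(s1,*p1);o2,d2=ray(s2,*p2)
    a=np.linalg.lstsq(np.c_[d1,-d2],o2-o1,rcond=None)[0]
    A=o1+a[0]*d1;B=o2+a[1]*d2;return (A+B)/2,np.linalg.norm(A-B)
def proj(s,P):
    T=np.linalg.inv(np.array(s['world_from_camera']));c=T[:3,:3]@P+T[:3,3];p=np.array(s['K'])@c;return p[:2]/p[2]
E
python3 - <<'E'
from h import *
o=bot.observe();print(o)
for n in['scene','side','wrist']:
    s=snap(n,n+'0.png');print(n,np.round(s['world_from_camera'],3).tolist(),s['K'][0][0])
E
```

```text
pics
{'t': 0.0, 'q': array([ 1.09030883,  0.31170335,  0.01402144,  1.51308491, -0.0043815 ,
        1.31921868, -0.02722466]), 'dq': array([ 2.77353781e-04,  4.10406784e-04, -6.69482602e-04, -1.10064116e-04,
       -3.02111201e-04,  1.02235751e-03, -6.32045082e-05]), 'tau': array([-6.17971364e-04, -3.79927719e+01,  1.45821199e-01, -2.30594087e+01,
        1.23180274e-02,  1.36667665e-02, -5.44291183e-06]), 'eef_pos': array([ 0.23333509, -0.49722371,  0.23022218]), 'tool_rot': array([ 9.76025767e-01,  2.17651742e-01, -3.19528612e-04, -1.14833761e-03]), 'force': array([-0.14279663,  0.31202931, -0.62040366]), 'torque': array([ 0.0787295 ,  0.00081842, -0.07960248]), 'width': 0.08517397921898796}
scene [[-0.77, -0.381, 0.511, -0.216], [-0.638, 0.456, -0.621, 0.961], [0.003, -0.804, -0.594, 1.004], [0.0, 0.0, 0.0, 1.0]] 506.3839595512687
side [[0.019, -0.827, 0.562, -0.289], [-1.0, -0.02, 0.004, 0.1], [0.008, -0.562, -0.827, 1.315], [0.0, 0.0, 0.0, 1.0]] 466.1838507918078
wrist [[0.425, -0.87, -0.251, 0.296], [-0.905, -0.409, -0.115, -0.467], [-0.002, 0.276, -0.961, 0.373], [0.0, 0.0, 0.0, 1.0]] 342.3111321226547
```

View pics/scene0.png

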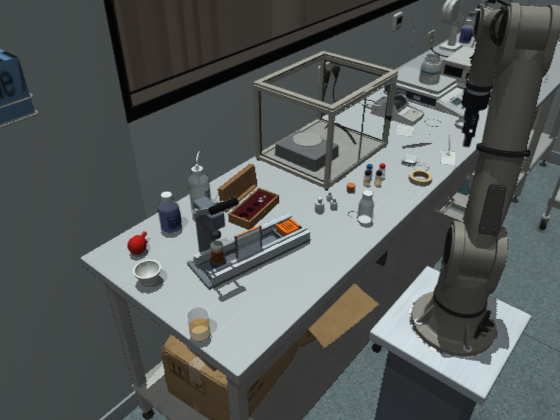

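View pics/side0.png

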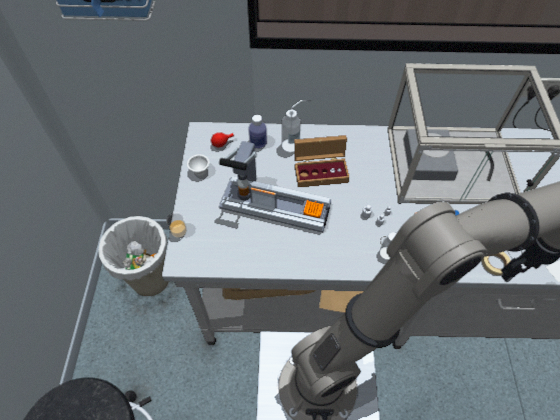

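```bash
python3 - <<'E'
import cv2
a=cv2.imread('pics/scene0.png')[170:300,170:330];b=cv2.imread('pics/side0.png')[130:240,190:350]
cv2.imwrite('pics/c1.png',cv2.resize(a,None,fx=5,fy=4.6,interpolation=cv2.INTER_CUBIC)[:600])
cv2.imwrite('pics/c2.png',cv2.resize(b,None,fx=5,fy=5,interpolation=cv2.INTER_CUBIC))
E
python3 - <<'E'
from h import *
for n in['scene','side']:
    s=np.load(f'pics/{n}0.npz');h=cv2.cvtColor(s['image'],cv2.COLOR_RGB2HSV)
    m=cv2.inRange(h,(6,190,170),(22,255,255));k,l,st,c=cv2.connectedComponentsWithStats(m)
    for i in range(1,k):
        if st[i,4]>20:print(n,st[i],c[i],plane(s,*c[i],.046))
E
```

```text
scene [276 219  23  14 142] [287.78873239 225.97887324] [0.5376297  0.00744223 0.046     ]
side [304 200  19  17 220] [313.06363636 208.23636364] [0.53774188 0.00352342 0.046     ]
```

View pics/c1.png

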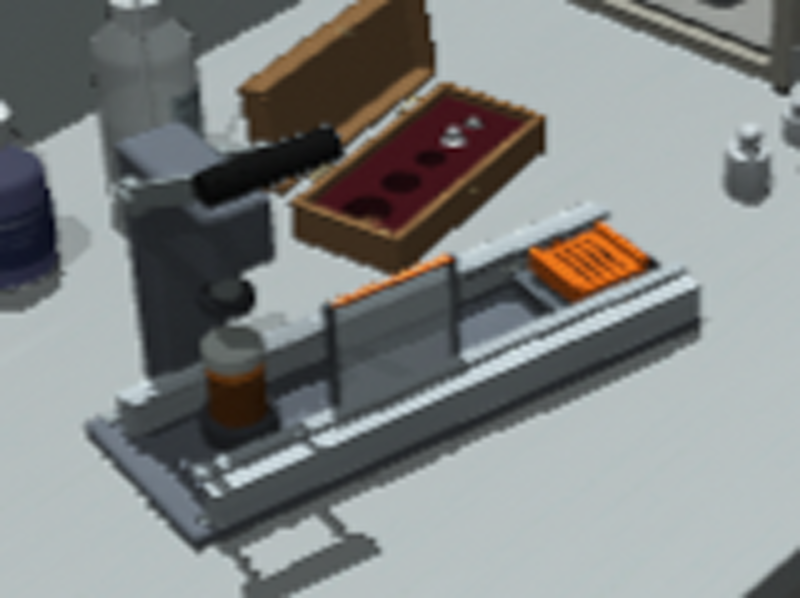

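View pics/c2.png

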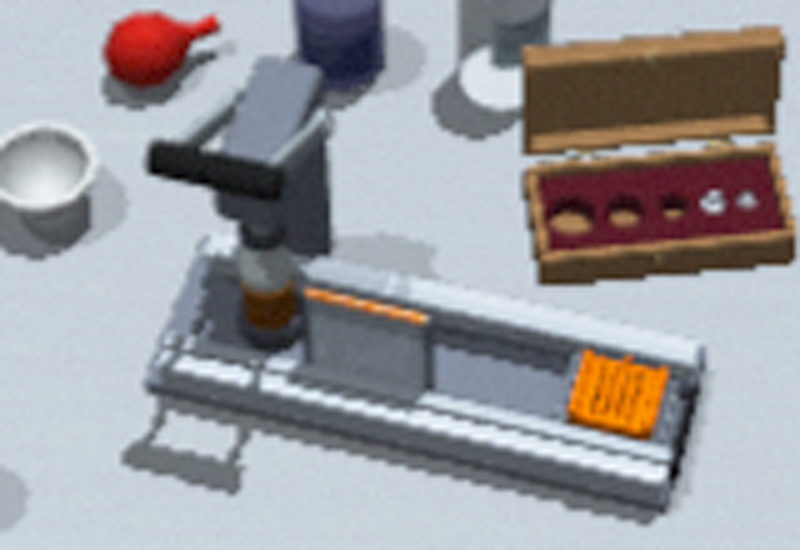

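Run:
```python
from h import *
a=np.load('pics/scene0.npz');b=np.load('pics/side0.npz')
A=lambda x,y:(x/5+170,y/4.6+170);B=lambda x,y:(x/5+190,y/5+130)
pts={'gripL':((200,188),(155,160)),'gripR':((335,142),(280,180)),'tab':((588,257),(616,391)),
'backrailRend':((605,212),(703,350)),'frontrailRend':((697,283),(668,470)),'frontrailLend':((210,490),(160,375)),'screenTL':((328,305),(305,293)),'screenTR':((452,258),(428,318))}
for k,(p,q) in pts.items():
    P,e=tri(a,A(*p),b,B(*q));print(k,np.round(P,4),round(e,4))
```

```text
gripL [0.5648 0.2855 0.2465] 0.0048
gripR [0.5463 0.2105 0.248 ] 0.0023
tab [0.5416 0.0027 0.0411] 0.001
backrailRend [ 0.579  -0.057   0.0292] 0.0063
frontrailRend [ 0.4854 -0.0306  0.0301] 0.0053
frontrailLend [0.5587 0.3033 0.0335] 0.0123
screenTL [0.5645 0.2036 0.1137] 0.0026
screenTR [0.5444 0.1251 0.1141] 0.0016
```

Request:
drive_tool([
  [30, -40, -10],
  [30, -40, -10],
  [30, -40, -10],
  [30, -40, -10],
  [30, -40, -10],
  [20, -40, 0],
  [20, -40, 0],
  [0, -40, 0],
], jaw=[0, 0, 0, 0, 0, 0, 0, 0], turn=[0, 0, 0, 0, 0, 0, 0, 0])

```text
t: 1.15
eef_pos: [0.2699, -0.1253, 0.2811]
tool_rot: [0.976, 0.219, -0.0, -0.0]
force: [-0.2, 0.2, 0.3]
width: -0.0001
```

Request:
drive_tool([
  [60, 0, 0],
  [60, 0, 0],
  [60, 0, 0],
  [60, 0, 0],
  [58, 0, 0],
  [0, 0, 0],
  [0, 0, 0],
  [0, 0, 0],
], jaw=[0, 0, 0, 0, 0, 0, 0, 0], turn=[0, 0, 0, 0, 0, 0.172, 0.172, 0.172])

```text
t: 2.15
eef_pos: [0.5394, -0.0007, 0.2805]
tool_rot: [0.999, -0.041, -0.001, -0.0]
force: [-0.0, -0.3, -0.2]
width: 0.0002
```

Request:
drive_tool([
  [0, 0, 0],
  [0, 0, 0],
], jaw=[0, 0], turn=[0.172, 0])

```text
t: 2.4
eef_pos: [0.5393, -0.0009, 0.2809]
tool_rot: [0.992, -0.123, -0.0, 0.0]
force: [-0.2, 0.6, 0.0]
width: 0.0
```

Run:
```python
from h import *
for n in['scene','side','wrist']: s=snap(n,n+'1.png')
print(np.round(s['world_from_camera'],3).tolist());print(bot.observe()['q'],bot.observe()['eef_pos'],bot.observe()['tool_rot'],bot.observe()['force'])
```

```text
[[-0.244, -0.932, -0.268, 0.607], [-0.97, 0.235, 0.067, -0.017], [0.0, 0.276, -0.961, 0.424], [0.0, 0.0, 0.0, 1.0]]
[ 0.35305653  0.30911936 -0.51144788  1.4307301   0.15072977  1.44110956
 -1.97539943] [ 0.53935921 -0.00088219  0.28112162] [ 9.92385115e-01 -1.23173643e-01 -1.83889342e-04  4.98416979e-05] [0.37179885 0.72658949 0.13974507]
```

View pics/wrist1.png

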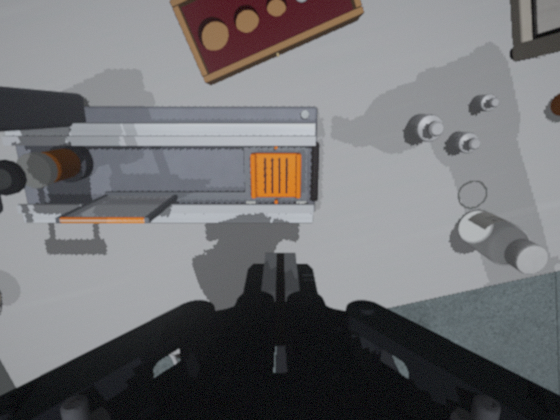

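Run:
```python
from h import *
s=np.load('pics/wrist1.npz');h=cv2.cvtColor(s['image'],cv2.COLOR_RGB2HSV)
m=cv2.inRange(h,(6,150,120),(22,255,255));k,l,st,c=cv2.connectedComponentsWithStats(m)
for i in range(1,k):
    if st[i,4]>20:print(st[i],c[i],plane(s,*c[i],.046))
x,y,w,hh=st[1+np.argmax(st[1:,4])][:4]
for p in[(x,y),(x+w,y),(x,y+hh),(x+w,y+hh)]:print(plane(s,*p,.046))
cv2.imwrite('pics/w1c.png',cv2.resize(s['image'][90:240,0:340,::-1],None,fx=2.35,fy=3.2,interpolation=cv2.INTER_CUBIC))
g=cv2.cvtColor(s['image'],cv2.COLOR_RGB2GRAY)
for col in(100,140,180,220,300):
  d=np.abs(np.diff(g[100:225,col].astype(int)));print(col,[(100+i,d[i]) for i in np.where(d>25)[0]])
```

```text
[ 250  153   51   45 2122] [275.48350613 174.67860509] [0.54239901 0.00397789 0.046     ]
[ 60 217  83   3 133] [102.59398496 217.82706767] [0.54241413 0.21017008 0.046     ]
[0.57247436 0.0251021  0.046     ]
[ 0.55881903 -0.0290792   0.046     ]
[0.52352845 0.03870126 0.046     ]
[ 0.50936003 -0.01750626  0.046     ]
100 [(np.int64(123), np.int64(26)), (np.int64(145), np.int64(38))]
140 [(np.int64(122), np.int64(32)), (np.int64(123), np.int64(31)), (np.int64(144), np.int64(26)), (np.int64(145), np.int64(52)), (np.int64(146), np.int64(32))]
180 [(np.int64(122), np.int64(39)), (np.int64(123), np.int64(28)), (np.int64(145), np.int64(47)), (np.int64(146), np.int64(29)), (np.int64(204), np.int64(35))]
220 [(np.int64(122), np.int64(39)), (np.int64(123), np.int64(32)), (np.int64(145), np.int64(46)), (np.int64(146), np.int64(31)), (np.int64(203), np.int64(31)), (np.int64(204), np.int64(37)), (np.int64(221), np.int64(39))]
300 [(np.int64(122), np.int64(38)), (np.int64(123), np.int64(31)), (np.int64(145), np.int64(44))]
```

View pics/w1c.png

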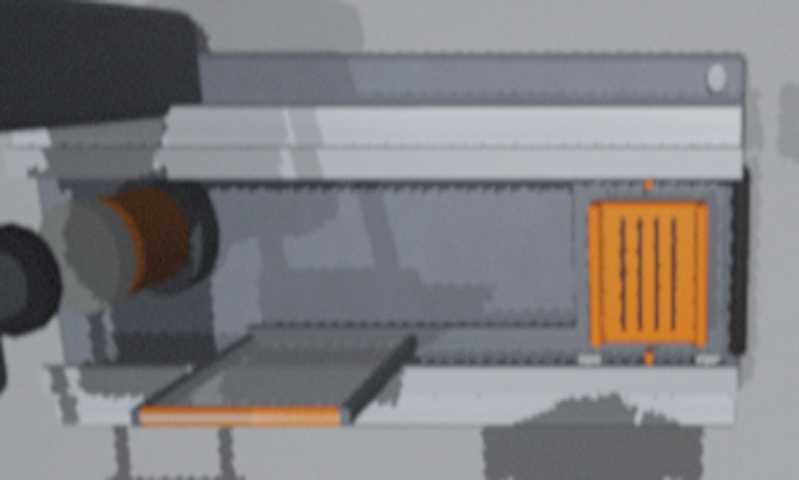

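Request:
drive_tool([
  [1, -5, 50],
  [0, 0, 50],
  [0, 0, 50],
  [0, 0, 40],
  [0, 0, 25],
  [0, 0, 0],
], jaw=[0, 0, 0, 0, 0, 0], turn=[0, 0, 0, 0, 0, 0])

```text
t: 3.3
eef_pos: [0.5396, 0.0035, 0.0642]
tool_rot: [0.992, -0.124, -0.003, 0.0]
force: [-0.8, 0.3, 0.5]
width: -0.0002
```

Run:
```python
from h import *
for n in['scene','side','wrist']: s=snap(n,n+'2.png')
print(bot.observe()['eef_pos'],bot.observe()['tool_rot'],bot.observe()['force'])
c=[np.load(f'pics/{n}2.npz')['image'][...,::-1] for n in('scene','side','wrist')]
a=[cv2.resize(c[0][170:270,230:330],(400,400)),cv2.resize(c[1][160:260,250:350],(400,400))]
cv2.imwrite('pics/c3.png',np.hstack(a))
```

```text
[0.54299229 0.00390652 0.06773297] [ 9.92277610e-01 -1.24028854e-01  1.38196438e-03 -2.79487894e-04] [-0.59553383 -1.05974391  0.51408838]
```

View pics/c3.png

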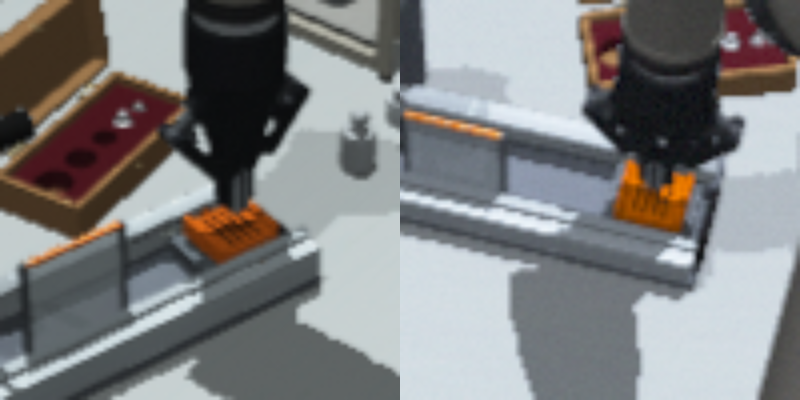

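View pics/wrist2.png

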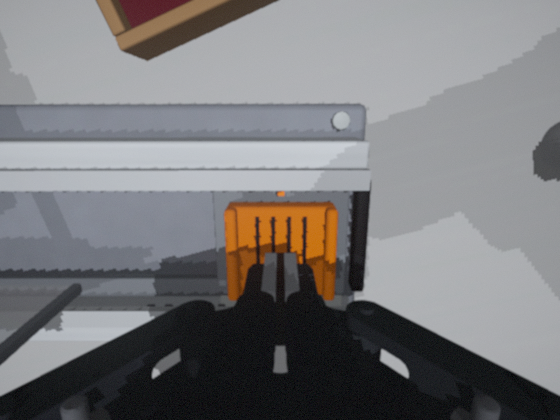

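Request:
drive_tool([
  [0, 0, 8],
  [0, 0, 8],
  [0, 0, 0],
  [0, 0, 0],
], jaw=[0, 0, 0, 0], turn=[0, 0, 0, 0])

```text
t: 3.95
eef_pos: [0.5417, 0.0038, 0.0503]
tool_rot: [0.992, -0.124, -0.0, 0.0]
force: [-0.7, -0.9, 0.2]
width: 0.0
```

Request:
drive_tool([
  [0, 0, 2],
  [0, 0, 2],
  [0, 0, 2],
  [0, 0, 2],
  [0, 0, 0],
  [0, 0, 0],
], jaw=[0, 0, 0, 0, 0, 0], turn=[0, 0, 0, 0, 0, 0])

```text
t: 4.7
eef_pos: [0.5419, 0.0038, 0.0435]
tool_rot: [0.992, -0.124, 0.0, 0.0]
force: [-2.2, 0.1, 7.4]
width: -0.0001
```

Request:
drive_tool([
  [0, 0, 2],
  [0, 0, 2],
  [0, 0, 0],
  [0, 0, 0],
], jaw=[0, 0, 0, 0], turn=[0, 0, 0, 0])

```text
t: 5.2
eef_pos: [0.5419, 0.0038, 0.0397]
tool_rot: [0.992, -0.124, 0.0, 0.0]
force: [-3.1, -0.2, 8.6]
width: 0.0002
```

Request:
drive_tool([
  [0, -4, 0],
  [0, -4, 0],
  [0, -4, 0],
  [0, -4, 0],
  [0, -4, 0],
  [0, -4, 0],
  [0, -4, 0],
  [0, -4, 0],
], jaw=[0, 0, 0, 0, 0, 0, 0, 0], turn=[0, 0, 0, 0, 0, 0, 0, 0])

```text
t: 6.2
eef_pos: [0.5497, 0.035, 0.0397]
tool_rot: [0.992, -0.124, 0.0, 0.0]
force: [-2.9, 0.1, 9.3]
width: -0.0
```

Run:
```python
from h import *
for n in['scene','side','wrist']: s=snap(n,n+'3.png')
c=[np.load(f'pics/{n}3.npz')['image'][...,::-1] for n in('scene','side','wrist')]
a=[cv2.resize(c[0][170:270,230:330],(260,300)),cv2.resize(c[1][160:260,250:350],(260,300)),cv2.resize(c[2][:300],(280,300))]
cv2.imwrite('pics/c4.png',np.hstack(a))
```

```text
(no output)
```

View pics/c4.png

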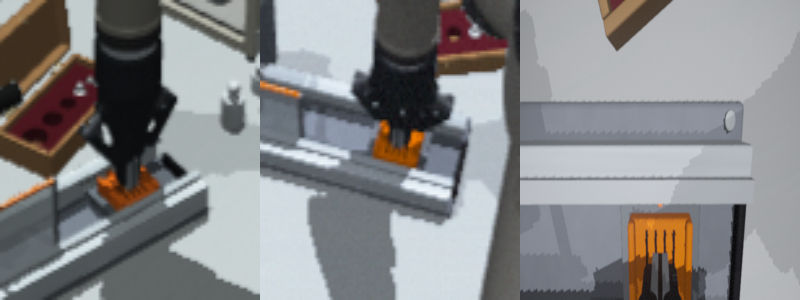

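Request:
drive_tool([
  [0, -5, 0],
  [0, -5, 0],
  [0, -5, 0],
  [0, -5, 0],
  [0, -4, 0],
  [0, -4, 0],
  [0, -3, 0],
  [0, -3, 0],
], jaw=[0, 0, 0, 0, 0, 0, 0, 0], turn=[0, 0, 0, 0, 0, 0, 0, 0])

```text
t: 7.35
eef_pos: [0.5581, 0.0682, 0.0398]
tool_rot: [0.992, -0.124, 0.0, 0.0]
force: [-3.3, -0.2, 9.3]
width: -0.0
```

Request:
drive_tool([
  [0, -3, 0],
  [0, -3, 0],
  [0, -3, 0],
  [0, -3, 0],
  [0, -3, 0],
], jaw=[0, 0, 0, 0, 0], turn=[0, 0, 0, 0, 0])

```text
t: 7.98
eef_pos: [0.5618, 0.0827, 0.0399]
tool_rot: [0.992, -0.124, 0.0, 0.0]
force: [-2.7, 0.1, 8.7]
width: -0.0001
```

Moved ~81 mm; check where the guard is.

```bash
cat > tabpos.py <<'E'
from h import *
import sys
s=snap('wrist',sys.argv[1]);h=cv2.cvtColor(s['image'],cv2.COLOR_RGB2HSV)
m=cv2.inRange(h,(6,150,60),(22,255,255));m[:150]=0
xs=np.where(m[:300].sum(0)>255*12)[0];x0,x1=xs[0],xs[-1]
p=(plane(s,x0,240,.046)+plane(s,x1,240,.046))/2
e=np.array([.245,.9695]);print(x0,x1,'tab along',p[:2]@e,'tcp',bot.observe()['eef_pos'][:2]@e, bot.observe()['force'])
cv2.imwrite('pics/v_'+sys.argv[1],s['image'][:,:,::-1])
E
python3 tabpos.py w4.png
```

```text
217 344 tab along 0.218150135342205 tcp 0.21801803728174732 [-3.43143929  0.02581824  9.34760748]
```

View pics/w4.png

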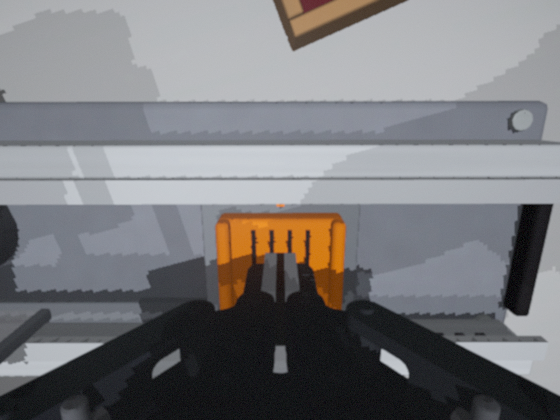

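Request:
drive_tool([
  [0, -3, 0],
  [0, -3, 0],
  [0, -2, 0],
  [0, -2, 0],
  [0, 0, 0],
], jaw=[0, 0, 0, 0, 0], turn=[0, 0, 0, 0, 0])

```text
t: 8.65
eef_pos: [0.5642, 0.0874, 0.0394]
tool_rot: [0.992, -0.125, 0.0, 0.003]
force: [-3.1, -6.3, 9.5]
width: -0.0003
```

```bash
python3 tabpos.py w5.png
```

```text
228 355 tab along 0.21860059832580345 tcp 0.2230279324731633 [-3.40183422 -5.85938503  9.25878253]
```

Request:
drive_tool([
  [0, 0, -2],
  [0, 0, -3],
  [0, 0, -3],
  [0, 0, -4],
  [0, 0, -15],
  [0, 0, -30],
  [0, 0, -40],
  [0, 0, 0],
], jaw=[0, 0, 0, 0, 0, 0, 0, 0], turn=[0, 0, 0, 0, 0, 0, 0, 0])

```text
t: 9.7
eef_pos: [0.5671, 0.0937, 0.1399]
tool_rot: [0.992, -0.124, 0.004, -0.002]
force: [0.7, -0.5, 1.1]
width: -0.0002
```

Request:
drive_tool([
  [0, 0, -50],
  [0, 0, -50],
  [-20, 0, -40],
  [-40, 0, 0],
  [-20, 0, 0],
  [0, 0, 0],
], jaw=[0, 0, 0, 0, 0, 0], turn=[0, 0, 0, 0, 0, 0])

```text
t: 10.45
eef_pos: [0.4853, 0.1126, 0.2755]
tool_rot: [0.992, -0.123, 0.0, 0.0]
force: [0.0, -0.4, 0.6]
width: 0.0
```

Run:
```python
from h import *
print(bot.observe()['eef_pos'],bot.observe()['force'])
for n in['scene','side','wrist']:
    s=snap(n,n+'6.png');h=cv2.cvtColor(s['image'],cv2.COLOR_RGB2HSV)
    m=cv2.inRange(h,(6,150,100),(22,255,255));k,l,st,c=cv2.connectedComponentsWithStats(m)
    for i in range(1,k):
        if st[i,4]>20:print(n,st[i],c[i],plane(s,*c[i],.046))
c=[np.load(f'pics/{n}6.npz')['image'][...,::-1] for n in('scene','side','wrist')]
a=[cv2.resize(c[0][170:290,180:320],(420,360)),cv2.resize(c[1][130:240,200:330],(380,360))]
cv2.imwrite('pics/c6.png',np.hstack(a))
```

```text
[0.48527052 0.11261762 0.27548646] [ 0.00147166 -0.42771427  0.57549126]
scene [348 183   7   5  29] [350.82758621 185.10344828] [ 0.51385745 -0.30589489  0.046     ]
scene [254 228  24  18 242] [265.91322314 236.19008264] [0.55680763 0.08734925 0.046     ]
scene [211 240  18   8  27] [218.88888889 243.51851852] [0.64022562 0.20080463 0.046     ]
side [279 194  20  18 247] [288.5951417  203.12550607] [0.55575901 0.08316256 0.046     ]
wrist [ 262   77   54   51 2400] [288.47625    101.92958333] [0.56172163 0.08352191 0.046     ]
wrist [ 86 132  19   2  27] [ 94.7037037 132.7037037] [0.58230571 0.29020914 0.046     ]
wrist [ 82 132  66   7 170] [123.32941176 135.62941176] [0.57194875 0.26191155 0.046     ]
```

View pics/c6.png

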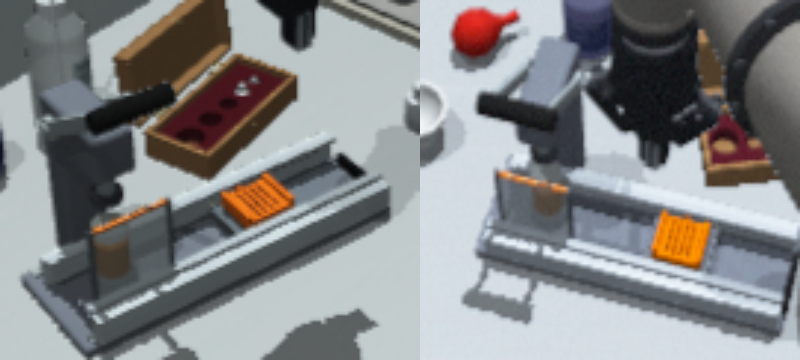

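View pics/wrist6.png

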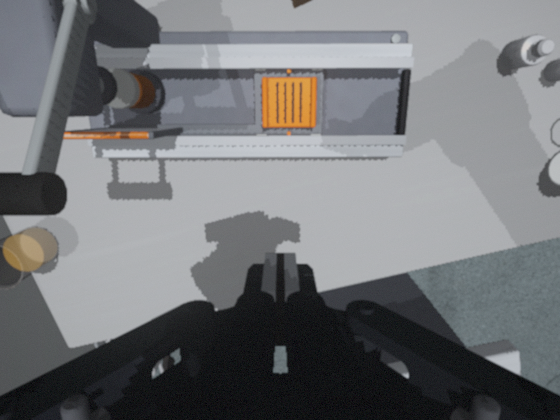

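Request:
drive_tool([
  [0, -20, -30],
  [0, -40, -30],
  [0, -40, 0],
  [0, -40, 0],
  [0, 0, 0],
], jaw=[0, 0, 0, 0, 0], turn=[0, 0, 0, 0, 0])

```text
t: 11.22
eef_pos: [0.521, 0.2509, 0.3336]
tool_rot: [0.993, -0.122, -0.002, -0.001]
force: [-0.8, -0.6, -0.1]
width: -0.0002
```

Run:
```python
from h import *
print(bot.observe()['eef_pos'],bot.observe()['force'])
for n in['scene','side','wrist']: snap(n,n+'7.png')
```

```text
[0.52104422 0.25087189 0.33361306] [-0.7947254  -0.64653884 -0.08537706]
```

View pics/wrist7.png

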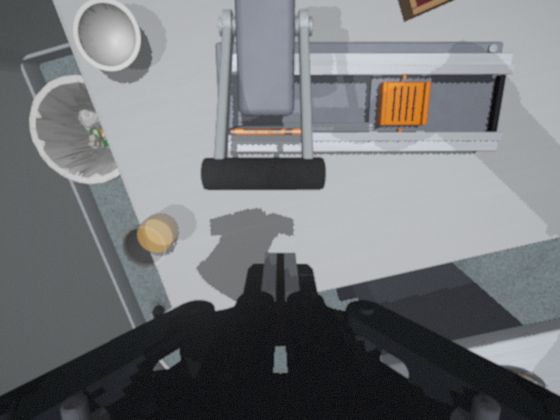

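Run:
```python
from h import *
a=np.load('pics/wrist6.npz');s=np.load('pics/wrist7.npz')
def tab(s):
    h=cv2.cvtColor(s['image'],cv2.COLOR_RGB2HSV);m=cv2.inRange(h,(6,150,100),(22,255,255));k,l,st,c=cv2.connectedComponentsWithStats(m)
    return c[1+np.argmax(st[1:,4])]
print('tab',tri(a,tab(a),s,tab(s)))
g=cv2.cvtColor(s['image'],cv2.COLOR_RGB2GRAY)
r=g[150:200,255:272].mean(1);print(np.where(r<60)[0][[0,-1]]+150)
c=g[165:182].mean(0);xs=np.where(c<60)[0];xs=xs[(xs>180)&(xs<340)];print(xs[0],xs[-1])
for z in(.2526,):
  G=plane(s,264,173.5,z);print(G,plane(s,204,173,z),plane(s,325,173,z))
t=bot.observe()['eef_pos'];d=(G-t)[:2];print('ex',d@[.9695,-.245],'ey',d@[.245,.9695])
P=np.load('pics/side7.npz');print(tri(P,proj(P,G),s,(264,173.5)))
print(proj(np.load('pics/side0.npz'),G),proj(np.load('pics/scene0.npz'),G))
```

```text
tab (array([0.56161694, 0.08353657, 0.04543547]), np.float64(0.00024035323118474507))
[159 188]
203 323
[0.55359878 0.24998693 0.2526    ] [0.56374589 0.28832461 0.2526    ] [0.54392767 0.21081593 0.2526    ]
ex 0.029660968444011296 ey 0.011712611579411301
(array([0.55359878, 0.24998693, 0.2526    ]), np.float64(3.040470972244059e-16))
[232.51781544 163.14047495] [223.7213537  204.91135578]
```

Request:
drive_tool([
  [15, -12, 0],
  [15, 0, 0],
  [0, 0, 25],
  [0, 0, 25],
  [0, 0, 0],
], jaw=[0, 0, 0, 0, 0], turn=[0, 0, 0, 0, 0])

```text
t: 12.0
eef_pos: [0.5528, 0.2485, 0.2833]
tool_rot: [0.992, -0.126, -0.002, 0.002]
force: [0.5, -0.1, -0.3]
width: -0.0003
```

Run:
```python
from h import *
for n in['scene','side','wrist']: snap(n,n+'8.png')
o=bot.observe();t=o['eef_pos'];d=(np.array([.5536,.25,.2636])-t);print(t,o['force'],'ex',d[:2]@[.9695,-.245],'ey',d[:2]@[.245,.9695],d[2])
c=[np.load(f'pics/{n}8.npz')['image'][...,::-1] for n in('scene','side','wrist')]
a=[cv2.resize(c[0][150:270,170:290],(400,400)),cv2.resize(c[1][110:210,180:280],(400,400))]
cv2.imwrite('pics/c8.png',np.hstack(a))
```

```text
[0.55392325 0.25099287 0.2867469 ] [-0.06317936  0.24352891  0.32984209] ex -7.013403293074804e-05 ey -0.0010417872902473316 -0.023146899351600025
```

View pics/c8.png

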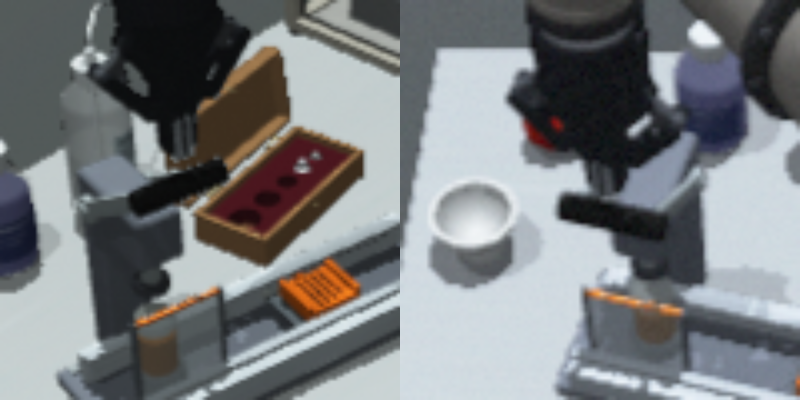

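View pics/wrist8.png

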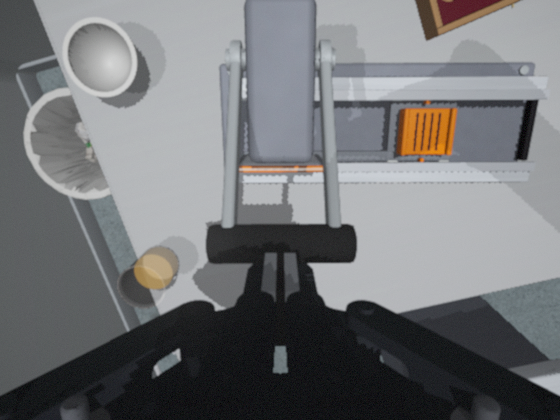

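Run:
```python
from h import *
s=np.load('pics/wrist8.npz');print(proj(s,bot.observe()['eef_pos']))
print(proj(s,np.array([.5536,.25,.2526])), plane(s,281,243.5,.2526))
```

```text
[279.70147875 270.46248211]
[281.62856794 243.0096705 ] [0.55340632 0.25040699 0.2526    ]
```

Request:
drive_tool([
  [0, 0, 9],
  [0, 0, 9],
  [0, 0, 0],
  [0, 0, 0],
], jaw=[0, 0, 0, 0], turn=[0, 0, 0, 0])

```text
t: 12.65
eef_pos: [0.5531, 0.2516, 0.2673]
tool_rot: [0.992, -0.124, -0.0, 0.0]
force: [-0.2, 0.9, 0.2]
width: -0.0
```

Request:
drive_tool([
  [0, 0, 4],
  [-3, 0, 5],
  [-3.5, 0, 5.5],
  [-3, 0, 5.5],
  [-2.5, 0, 5.5],
  [0, 0, 0],
], jaw=[0, 0, 0, 0, 0, 0], turn=[0, 0, 0, 0, 0, 0])

```text
t: 13.4
eef_pos: [0.5403, 0.2553, 0.2427]
tool_rot: [0.992, -0.124, -0.0, -0.0]
force: [-3.0, -1.0, 5.8]
width: 0.0005
```

```bash
cat > lev.py <<'E'
from h import *
import sys
o=bot.observe();t=o['eef_pos'];d=t[:2]-np.array([.5536,.25])
z=t[2]-.011-.182;q=.6-np.arcsin(z/.125);xg=-.125*np.cos(.6-q)+.1032
print('q',q,'tip ex',d@[.9695,-.245],'grip ex',xg,'ey',d@[.245,.9695],o['force'],t,o['t'])
E
python3 lev.py
```

```text
q 0.19151976889487576 tip ex -0.014225099002315424 grip ex -0.011515694688206735 ey 0.0018474669992715363 [-3.03996817 -1.04805871  5.78742791] [0.5402608  0.2552765  0.24265188] 13.4
```

Request:
drive_tool([
  [-1, 0, 6],
  [-1, 0, 6],
  [-1, 0, 6],
  [-1, 0, 6],
  [-0.5, 0, 6],
  [-0.5, 0, 6],
  [0, 0, 6],
  [0, 0, 6],
], jaw=[0, 0, 0, 0, 0, 0, 0, 0], turn=[0, 0, 0, 0, 0, 0, 0, 0])

```text
t: 14.4
eef_pos: [0.5338, 0.2584, 0.1951]
tool_rot: [0.992, -0.123, -0.002, -0.001]
force: [-7.2, 1.3, 9.0]
width: -0.0003
```

```bash
python3 lev.py
```

```text
q 0.5831786935304054 tip ex -0.02124611181377533 grip ex -0.021782315645038616 ey 0.003244874096110209 [-7.20120606  1.32946553  8.99461864] [0.533796   0.25835158 0.19510256] 14.4
```

Request:
drive_tool([
  [0, 0, 6],
  [0, 0, 6],
  [0.5, 0, 6],
  [1, 0, 6],
  [0, 0, 0],
], jaw=[0, 0, 0, 0, 0], turn=[0, 0, 0, 0, 0])

```text
t: 15.02
eef_pos: [0.5349, 0.2582, 0.1707]
tool_rot: [0.992, -0.123, -0.002, -0.001]
force: [-7.2, 1.5, 8.8]
width: -0.0002
```

```bash
python3 lev.py
```

```text
q 0.7790856940746785 tip ex -0.020168481495937127 grip ex -0.01980087116755601 ey 0.0033471114216260603 [-7.18748025  1.54362978  8.83091665] [0.53486586 0.25818667 0.17073375] 15.025
```

Request:
drive_tool([
  [1, 0, 5],
  [1, 0, 5],
  [1, 0, 5],
  [1, 0, 5],
  [0.5, 0, 3],
  [0, 0, 0],
], jaw=[0, 0, 0, 0, 0, 0], turn=[0, 0, 0, 0, 0, 0])

```text
t: 15.78
eef_pos: [0.5395, 0.2573, 0.1499]
tool_rot: [0.992, -0.123, -0.001, -0.001]
force: [-9.2, -0.9, 15.4]
width: 0.0
```

```bash
python3 lev.py;python3 - <<'E'
from h import *
for n in['scene','side']: snap(n,n+'9.png')
c=[np.load(f'pics/{n}9.npz')['image'][...,::-1] for n in('scene','side')]
cv2.imwrite('pics/c9.png',np.hstack([cv2.resize(c[0][150:270,170:290],(400,400)),cv2.resize(c[1][110:210,180:280],(400,400))]))
E
```

```text
q 0.9518260837406327 tip ex -0.015415707473486737 grip ex -0.014143123359666152 ey 0.003600266026344407 [-9.21341784 -0.92136733 15.43531652] [0.53953591 0.25726763 0.14992342] 15.775
```

View pics/c9.png

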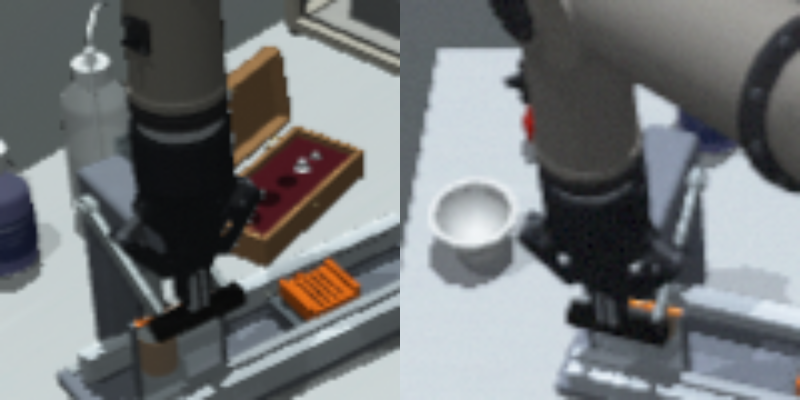

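Request:
drive_tool([
  [0, 0, 2],
  [0, 0, 2],
  [0, 0, 0],
  [0, 0, 0],
], jaw=[0, 0, 0, 0], turn=[0, 0, 0, 0])

```text
t: 16.38
eef_pos: [0.5397, 0.2574, 0.1494]
tool_rot: [0.992, -0.123, -0.0, -0.001]
force: [-12.6, -3.0, 29.5]
width: -0.0003
```

```bash
python3 lev.py
```

```text
q 0.9564782963044868 tip ex -0.015314253028325106 grip ex -0.013941452863342363 ey 0.0037539614434554244 [-12.645924   -3.0346787  29.4627722] [0.53967193 0.25739179 0.14937799] 16.375
```

Request:
drive_tool([
  [0, 0, -3],
  [-1, 0, -3],
  [-1, 0, -4],
  [-1, 0, -4],
  [-1, 0, -4],
  [-1, 0, -4],
  [-0.5, 0, -4],
  [-0.5, 0, -4],
], jaw=[0, 0, 0, 0, 0, 0, 0, 0], turn=[0, 0, 0, 0, 0, 0, 0, 0])

```text
t: 17.38
eef_pos: [0.5354, 0.2582, 0.175]
tool_rot: [0.992, -0.123, -0.0, -0.002]
force: [-3.8, 1.3, 9.3]
width: 0.0003
```

```bash
python3 lev.py
```

```text
q 0.7448627796844414 tip ex -0.019609921230296635 grip ex -0.02049071548165307 ey 0.0035188137746253196 [-3.82229027  1.27057221  9.33519426] [0.53544948 0.25821629 0.17495542] 17.375
```

Request:
drive_tool([
  [-0.5, 0, -4],
  [-0.5, 0, -4],
  [0, 0, -4],
  [0, 0, -4],
  [0, 0, -4],
  [0.5, 0, -4],
  [0.5, 0, -4],
  [0.5, 0, -4],
], jaw=[0, 0, 0, 0, 0, 0, 0, 0], turn=[0, 0, 0, 0, 0, 0, 0, 0])

```text
t: 18.38
eef_pos: [0.5376, 0.2576, 0.2071]
tool_rot: [0.992, -0.124, 0.002, -0.002]
force: [-0.3, 1.1, 6.9]
width: -0.0001
```

```bash
python3 lev.py
```

```text
q 0.4871108109818016 tip ex -0.01737039440623911 grip ex -0.021004347457313513 ey 0.0034778299585594657 [-0.32100087  1.0541388   6.94497087] [0.53761076 0.25762784 0.2070812 ] 18.375
```

Request:
drive_tool([
  [0, 0, -4],
  [0, 0, -4],
  [0, 0, -4],
  [0.5, 0, -4],
  [1, 0, -4],
  [1, 0, -4],
  [1.5, 0, -4],
  [1.5, 0, -4],
], jaw=[0, 0, 0, 0, 0, 0, 0, 0], turn=[0, 0, 0, 0, 0, 0, 0, 0])

```text
t: 19.38
eef_pos: [0.5425, 0.2543, 0.2368]
tool_rot: [0.992, -0.124, -0.0, 0.0]
force: [2.9, 0.2, 4.0]
width: -0.0002
```

```bash
python3 lev.py
```

```text
q 0.2416640191563152 tip ex -0.011833071423887006 grip ex -0.013860214843729748 ey 0.0014204314753248238 [2.87078646 0.2234933  3.97189132] [0.54247535 0.2542764  0.23683955] 19.375
```

Remaining: about 27 mm up, 14 mm in +x.

Request:
drive_tool([
  [1, 0, -3],
  [1.5, 0, -3],
  [1.5, 0, -3],
  [1.5, 0, -3],
  [2, 0, -3],
  [2, 0, -3],
  [2, 0, -3],
  [2, 0, -3],
], jaw=[0, 0, 0, 0, 0, 0, 0, 0], turn=[0, 0, 0, 0, 0, 0, 0, 0])

```text
t: 20.38
eef_pos: [0.5555, 0.2507, 0.2608]
tool_rot: [0.992, -0.124, -0.0, 0.0]
force: [1.7, 0.1, 3.5]
width: -0.0001
```

```bash
python3 lev.py
```

```text
q 0.027081748673361328 tip ex 0.001704693563958363 grip ex -0.0018403263204019998 ey 0.001126546665392285 [1.71792383 0.11816467 3.48288992] [0.55552879 0.25067457 0.26076083] 20.375
```

Request:
drive_tool([
  [0, 0, -2],
  [0, 0, -2],
  [0, 0, -2],
  [0, 0, -3],
  [0, 0, -5],
  [0, 0, 0],
], jaw=[0, 0, 0, 0, 0, 0], turn=[0, 0, 0, 0, 0, 0])

```text
t: 21.12
eef_pos: [0.5557, 0.2512, 0.2754]
tool_rot: [0.992, -0.124, 0.0, -0.0]
force: [-0.6, 0.1, 0.2]
width: -0.0002
```

Request:
drive_tool([
  [0, 0, -20],
  [0, 0, -30],
  [-20, 0, -10],
  [-30, 40, 0],
  [-30, 50, 0],
  [0, 50, 0],
  [0, 0, 0],
  [0, 0, 0],
], jaw=[0, 0, 0, 0, 0, 0, 0, 0], turn=[0, 0, 0, 0, 0, 0, 0, 0])

```text
t: 22.12
eef_pos: [0.4424, 0.1359, 0.3345]
tool_rot: [0.992, -0.124, -0.0, -0.0]
force: [-0.1, 0.9, 1.1]
width: -0.0002
```

Run:
```python
from h import *
for n in['scene','side','wrist']: snap(n,n+'10.png')
c=[np.load(f'pics/{n}10.npz')['image'][...,::-1] for n in('scene','side')]
cv2.imwrite('pics/c10.png',np.hstack([cv2.resize(c[0][150:350,170:310],(400,571)),cv2.resize(c[1][130:240,180:300],(400,571))]))
o=bot.observe();print(o['force'],o['eef_pos'],np.abs(o['dq']).max())
s=np.load('pics/wrist10.npz');a=np.load('pics/wrist7.npz')
print(proj(s,np.array([.5536,.25,.2526])),proj(s,np.array([.5616,.0835,.046])))
```

```text
[ 0.64357203  0.43760986 -0.76768524] [0.44308624 0.13671882 0.33447447] 0.009211112856411378
[60.95734498 94.28433609] [300.04043215  58.95672487]
```

View pics/c10.png

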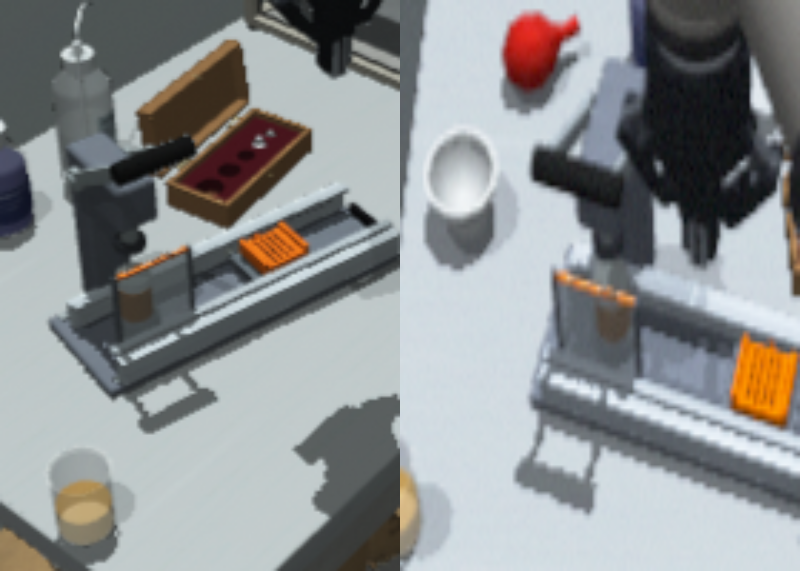

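View pics/wrist10.png

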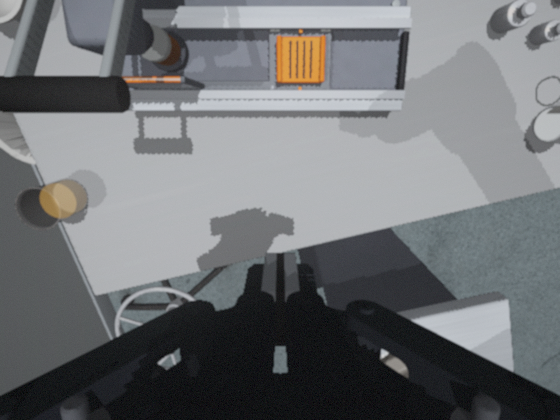

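```bash
python3 -c "
from cell import bot
print(bot.sign_off(),bot.observe()['t'])"
```

```text
the job is handed in; nothing more can be done
the job is handed in; nothing more can be done
```

I did the job in the order asked and handed it in at about 22 s of the 72 s allowed. No verdict came back.

- **Guard:** I pressed the tab about 6 mm down with the closed fingertip and slid the guard about 82 mm, until the tab stopped moving and the fingertip felt about 6 N of push-back. Then I lifted off. Two wrist views put the top of the tab at 45.4 mm, against 46 mm when fully up.
- **Lever:** I pushed the grip down along its arc to 0.95 rad. It would not go further with 29 N on it, so it was at its stop. I eased it back at about 0.3 rad/s with the fingertip touching it all the way, and the force dropped to zero only at the top.
- **Last pictures:** The grip and the tab both sat within a few pixels of where the rest and home positions should appear. The guard was shut and the beaker was upright. The white bottle was only partly in view; the arm never went near it. The arm was clear, touching nothing.
- **Not confirmed directly:** I never measured the lid. That it is home rests on the lever having reached its stop. How far the guard travelled in total is my estimate (about 9 mm start plus 82 mm slide), supported by the firm stop and the tab being up.

No check failed or disagreed. The sideways force on the fingertip rose to 13 N at the lever's stop.

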